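# Load a block into the spring-fed track of the bonding machine

## Robot

A 6-joint arm with a two-finger parallel gripper is mounted at the origin on the work surface. World frame = base frame: x ahead of the robot, y to its left, z up, the work surface at z = 0. Lengths are in m, angles in degrees, forces in N, time in s.
With the tool pointing down it reaches from about 0.375 to 0.9 m from the base axis. Payload 3.1 kg.
Tool frame: the origin (TCP) lies midway between the tips of the shut fingers; the grasp point (between the pads) lies bot.hold_point_z behind it (bot.hold_point_z is the distance from the TCP to the grasp point, in m); z points along the fingers, y is the direction in which the jaws open and shut (so a half turn about z gives the same grasp; the last joint's range is limited). The gripper opens to 87 mm and grips with 3 to 60 N. Pads are 19 mm wide; open, the fingers measure 117 mm over their backs; the gripper's body (75 mm by 190 mm) begins 51 mm behind the grasp point.
Start: joints at [63.684, 30.224, 82.088, -0, 67.689, -10.227], TCP at [0.173, 0.601, 0.223] pointing down, gripper open.
Joint ranges: [-176.69, 176.69], [-43.24, 126.21], [12.49, 139.97], [-82, 262], [0, 151.66], [-163.58, 163.58]. Speed limits (degrees/s): [159.86, 159.86, 180, 180, 180, 180].

## Interface

Orientations are given as a 3x3 rotation matrix whose columns are the frame's x, y, z axes.
In Python, from rig import bot, vision gives the robot as it stands.
- The arm moves only by the shell command python3 -m inch 'ROWS'. ROWS is JSON, a list of rows, each a list of 5 numbers: the finger opening in mm, from 0 to 87, then the shift along the tool's x, y, z in mm, then the turn about the tool's z in rad. In form: [[hand, dx, dy, dz, roll], ...]. A call has 1 to 8 rows; each row is the pose to reach, as a shift and turn from the pose measured when the call began, along the tool's axes at that moment; what a row does not reach only later rows make up. A row lasts 1/10 s, in which the tool goes at most 50 mm and 8.59 degrees, less where a joint would pass 70% of its speed; a pose out of reach is approached as far as the arm can. A call with a gripper value outside its range is refused whole. The fingers move at their own pace and stop on an object; the grip force is fixed at half the most. Time passes only in rows, so rows that repeat a pose let the fingers close. It gives the time, the measured TCP pose, the force and the opening at its end, in the units of the state.
- bot.read_state(): the state, without advancing time (a new reading comes with each control period).
- vision.capture(name): name is "scene" or "top" or "wrist"; returns (picture, depth): 420x560x3 uint8, red, green, blue; 420x560 float32, m along the optical axis (not along the pixel's ray), 0 where there is no reading.
- vision.camera_model(name): a dict with "intrinsics" (3x3 intrinsics, pixels), "dist" ([k1, k2, p1, p2, k3] as OpenCV has them; the pictures are not rectified), "camera_from_world" (4x4, takes a point from world to camera coordinates). Camera axes: x right, y down, z forward; pixel columns grow to the right and rows downward; lengths in m; the calibration is good to about 2 mm. A picture is of the moment at which its call begins: read the wrist's pose just before it. camera_model takes no time and is no camera call; for the wrist camera it gives the pose at the moment of the call.
- bot.hand_in(): hands the job in, once; it reports no verdict.
The state is a dict: "time_s": time; "joint_positions": joint angles; "qvel": joint speeds; "tau": joint torques, N m; "position": TCP position; "tcp_rot": TCP orientation; "force": force on the tool from outside, world axes, zero at the start; "moment": the same for the moment, N m; "opening": opening from 0.0 (shut) to 1.0 (fully open).
Only numpy, scipy, OpenCV 4.12 (cv2) and the standard library are available. Lean on these libraries where they do the work, as an engineer would, in place of code of your own. Each camera call takes 0.05 s, during which the arm holds its last target. There are 200 camera calls.

## Task

Draw the sprung follower of the feed track fully back until its catch holds it, then load the full-size aluminium block (not the low or the narrow one) from the storage rack into the track, upright and crosswise between the front stop and the follower, lowering it in your grip right down to the track floor rather than dropping it. Then push the follower off its catch so that it springs shut and presses the block flush against the front stop. The rack hides the block's broad faces and the track's walls leave no room at its ends, so set it down on the rubber mat and take it again the other way; leave the other blocks and the things on the bench where they are.

Things in the scene. Friction and masses are not known exactly. Their poses are not given: they have to be found in the camera images.
- seat (a point): where the centre of the loaded block must finally be: mid-channel, 28 mm above the bench, 11 mm before the front stop's face. x runs level along the track towards the front stop (face at x = +11 mm, top 48 mm above the bench), y across the track, z up. With the follower held back the loading gap runs from x = -84 to +11 mm, its middle at x = -36 mm
- track: fixed feed track: dark steel channel 225 mm long, open on top, 66 mm wide inside, floor 8 mm above the bench, 8 mm walls up to 54 mm, lips flaring outward above them to 63 mm (99 mm over the lips). Steel front stop at one end, grey catch housing (44 mm high) at the other. Axes as seat; the seat is at x = +64 mm from this origin, which is at bench height
- follower (a joint): travel of the sprung follower, m: 0 = shut on the front stop (start), 0.095 = fully back, moving along -x of the seat. A spring shuts it with 2 to 4 N; from 0.06 up to 10 N, climbing the catch, which snaps over near 0.086, draws it to 0.095 and holds it; pushed forward 10 mm off the catch (about 8 N) it runs shut by itself, damped, until something stops it. Reads 0.022 with the block pressed home
- follower_grip (a point): the follower's upright black grip, 14 mm thick along the track, 30 mm wide across it, top 82 mm above the bench, free above the walls; point on its centre line 12 mm below its top, 38 mm behind the face of the pusher plate (plate top 44 mm above the bench). Behind it the space above 46 mm is free. Axes as seat
- block_mid (a point): the full-size aluminium block to load: 22 mm thick (its x) x 56 mm wide (its y) x 40 mm tall (its z), 100 to 180 g, standing in one of the rack's three slots; point at its centre. In the track it stands with its 56 mm width across the channel; either face may lead
- rack: grey fixed storage rack, 140 x 50 mm, origin under its centre; three slots 25 mm wide at x = -40, 0, +40 mm, floor 8 mm up, between cheeks 36 mm wide and 48 mm high that cover the blocks' broad faces. The full-size block's ends (its y) stand clear of the cheeks by 10 mm each side, free to grip; nothing but gravity holds it
- mat_top (a point): centre of the top of a fixed black rubber mat, 95 x 95 mm, 3 mm thick: free room to set the block down; point at the top surface
- low_block_mid (a point): block of the same make but only 24 mm tall (22 x 56 x 24 mm), standing in another rack slot; point at its centre
- narrow_block_mid (a point): block of the same make but only 34 mm wide (22 x 34 x 40 mm), standing in another rack slot; point at its centre
- dispenser_mid (a point): white square dispenser bottle with a steel cap, 55 x 55 x 113 mm, bystander; point on its axis 50 mm up
- jar_mid (a point): white jar with a paper band, 52 mm across, 62 mm tall, bystander; point at its centre
- remote_mid (a point): black remote control lying flat, 45 x 150 x 18 mm, bystander; point at its centre
- weight_mid (a point): dark steel weight, 40 x 60 x 30 mm, bystander; point at its centre
Mind the look-alikes: they are no part of the job. What is shaped like the part that bears block_mid but yellow is not meant.

How it is judged (in metres and radians):
On the way, in this order (a step that is already met when the one before it is completed fails the run):
1. the follower is drawn back and held by its catch, with no finger on it or the track (value of joint follower above 0.088 m and contact force between the fingers and track below 0.1 N), for 0.2 s.
2. the block, still in the fingers, is lowered to the track floor (within 6 mm) in the gap before the follower (x of block_mid in the frame of seat between -0.08 and 0.01 m and y of block_mid in the frame of seat between -0.008 and 0.008 m and z of block_mid in the frame of seat between -0.004 and 0.006 m and value of joint follower above 0.07 m and contact force between the fingers and block above 0.5 N), for 0.05 s.
At the end, for the whole second after the job is handed in: The full-size block stands upright (within 6 degrees) on the track floor, square across it (within 8 degrees), its centre within 4 mm of the seat along the track (against the front stop), with the follower closed on it (reading 0.018 to 0.027) and everything at rest and released (x of block_mid in the frame of seat between -0.004 and 0.004 m and y of block_mid in the frame of seat between -0.008 and 0.008 m and z of block_mid in the frame of seat between -0.004 and 0.004 m and angle between block_mid's own z axis and vertical below 0.1 rad and angle between the x axis of block_mid and the x axis of seat, either way round below 0.15 rad and value of joint follower between 0.018 and 0.027 m and velocity of joint follower between -0.01 and 0.01 m/s and linear speed of block below 0.02 m/s); the robot touches nothing.
It fails at once if the low or the narrow block moved by more than 30 mm or tipped over (distance of any of low_block_mid, narrow_block_mid from where it was at the start of the episode above 0.03 m or angle between any of low_block_mid, narrow_block_mid's own z axis and vertical above 0.6 rad).
It fails at once if the dispenser, jar, remote or weight moved by more than 30 mm or tipped over (distance of any of dispenser_mid, jar_mid, remote_mid, weight_mid from where it was at the start of the episode above 0.03 m or angle between any of dispenser_mid, jar_mid, remote_mid, weight_mid's own z axis and vertical above 0.6 rad).
It also fails if it takes over 67 s, if anything falls off the work surface, if the arm or the gripper's body presses on something with over 40 N, if the wrist force passes 120 N, or if a joint passes its speed limit or range.

## Working session

There is one attempt and no reset: what is moved stays moved. The work goes in short steps, Python scripts to look and compute and a shell command to move; the robot and the scene stay as the last step left them, time stands still between calls to the robot, and variables do not carry over. Pictures are saved under pics/ and viewed, about 8 in all and at most 12, crops included, and the job is handed in when it is done.

```bash
ls; mkdir -p pics
python3 - <<'E'
from rig import bot, vision
import cv2,numpy as np
s=bot.read_state();print({k:np.round(v,3).tolist() for k,v in s.items()}, bot.hold_point_z)
for n in ["top","scene"]:
    p,d=vision.capture(n);cv2.imwrite(f"pics/{n}0.png",p[:,:,::-1]);np.save(f"pics/{n}0.npy",d)
    m=vision.camera_model(n);print(n,np.round(m["camera_from_world"],3).tolist(),np.round(m["intrinsics"],1).tolist(),m["dist"])
E
```

```text
pics
{'time_s': 0.0, 'joint_positions': [63.684, 30.278, 82.158, -0.001, 67.688, -10.225], 'qvel': [0.107, -0.048, -0.095, -0.027, -0.107, 0.036], 'tau': [0.0, -44.005, -17.659, 0.063, 0.058, -0.0], 'position': [0.173, 0.6, 0.222], 'tcp_rot': [[-0.961, 0.277, -0.001], [0.277, 0.961, -0.002], [0.0, -0.002, -1.0]], 'force': [1.169, -0.551, -0.061], 'moment': [-0.027, -0.062, 0.008], 'opening': 0.999} 0.0187
top [[0.013, -1.0, -0.005, 0.032], [-0.995, -0.012, -0.102, 0.569], [0.102, 0.006, -0.995, 1.166], [0.0, 0.0, 0.0, 1.0]] [[527.9, 0.0, 280.7], [0.0, 527.9, 209.0], [0.0, 0.0, 1.0]] [-0.03872192  0.          0.          0.          0.        ]
scene [[-0.364, 0.931, -0.007, 0.178], [0.662, 0.253, -0.705, -0.338], [-0.655, -0.261, -0.709, 1.663], [0.0, 0.0, 0.0, 1.0]] [[478.8, 0.0, 287.3], [0.0, 478.8, 204.0], [0.0, 0.0, 1.0]] [0.01423981 0.         0.         0.         0.        ]
```

View pics/top0.png

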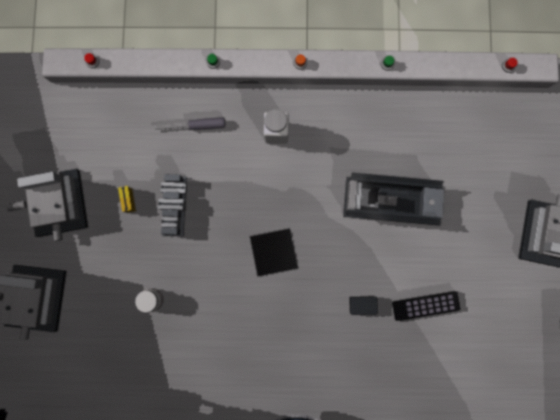

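View pics/scene0.png

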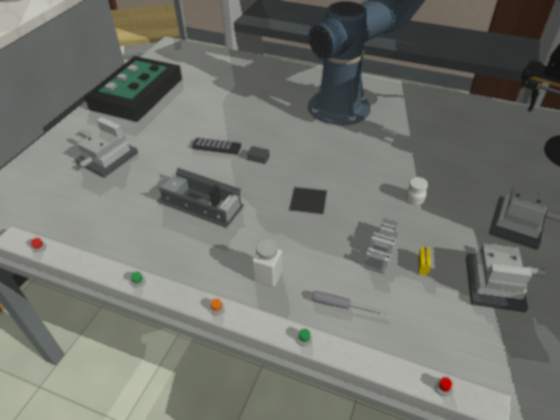

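The top view shows the rack at (172,205) with three blocks, the yellow look-alike at (125,199), the mat at (274,252), and the track at (395,200) with the front stop on the left (352,197) and the housing on the right (430,202). Block candidates are the rack slots at about (172,187), (171,204) and (170,223), plus the yellow one. Next is one close crop to check the choice.

```bash
cat > h.py <<'E'
import numpy as np,cv2
from rig import bot,vision
def px2w(m,u,v,z):
    "pixel -> world point on the plane at height z"
    K=m["intrinsics"];T=np.array(m["camera_from_world"])
    n=cv2.undistortPoints(np.array([[[u,v]]],float),np.array(K),np.array(m["dist"]))[0,0]
    R=T[:3,:3];c=-R.T@T[:3,3];d=R.T@np.array([n[0],n[1],1]);return c+d*(z-c[2])/d[2]
def w2px(m,P):
    T=np.array(m["camera_from_world"])
    return cv2.projectPoints(np.array(P,float).reshape(-1,1,3),cv2.Rodrigues(T[:3,:3])[0],T[:3,3],np.array(m["intrinsics"]),np.array(m["dist"]))[0][:,0]
def tool(dx,dy,dz=0):
    R=np.array(bot.read_state()["tcp_rot"]);return np.round(R.T@np.array([dx,dy,dz])*1000,1)
E
python3 - <<'E'
from h import *
p=cv2.imread("pics/top0.png")
a=cv2.resize(p[165:245,145:200],None,fx=7,fy=7,interpolation=2)
b=cv2.resize(p[165:235,335:450],None,fx=3.5,fy=3.5,interpolation=2)
b=cv2.copyMakeBorder(b,0,560-b.shape[0],0,0,cv2.BORDER_CONSTANT)
cv2.imwrite("pics/crop1.png",np.hstack([a,b]))
m=vision.camera_model("top")
for n,u,v,z in [("rack",171.5,205,.048),("mat",274,252,.003),("tr",395,200,.063),("stopend",350,197,.06),("hous",442,202,.06),("jar",147,301,.062),("disp",276,123,.113)]: print(n,px2w(m,u,v,z).round(3))
E
```

```text
rack [0.572 0.283 0.048]
mat [0.471 0.053 0.003]
tr [ 0.588 -0.213  0.063]
stopend [ 0.594 -0.114  0.06 ]
hous [ 0.585 -0.318  0.06 ]
jar [0.36  0.327 0.062]
disp [0.745 0.051 0.113]
```

View pics/crop1.png

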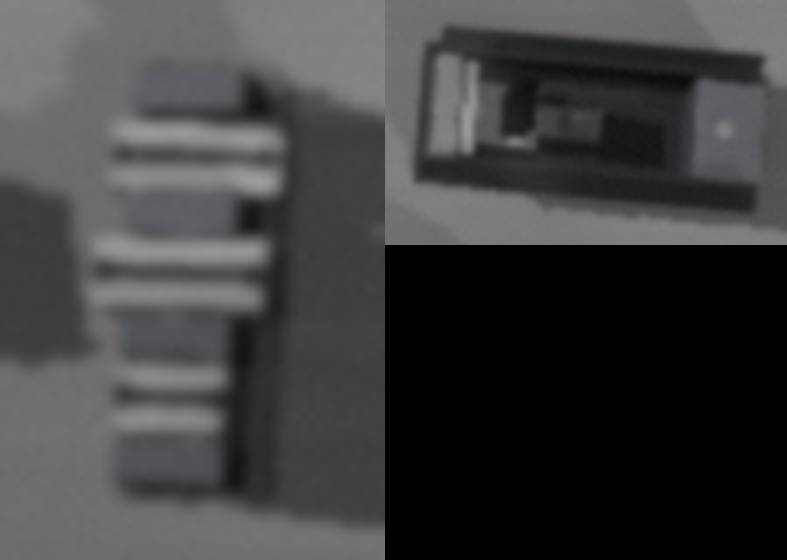

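Middle slot (crop (180,275), px ~(171,204)) looks full-size and furthest from the camera centre, so tallest. The bottom one is narrow and the top one is probably the low one. The depth data can confirm this and give the track, rack and mat poses.

```bash
cat >> h.py <<'E'
def cloud(m,d):
    "HxWx3 world points"
    h,w=d.shape;u,v=np.meshgrid(np.arange(w),np.arange(h))
    n=cv2.undistortPoints(np.stack([u,v],-1).reshape(-1,1,2).astype(float),np.array(m["intrinsics"]),np.array(m["dist"])).reshape(h,w,2)
    c=np.dstack([n,np.ones((h,w))])*d[...,None];T=np.array(m["camera_from_world"])
    return (c-T[:3,3])@T[:3,:3]
E
python3 - <<'E'
from h import *
m=vision.camera_model("top");d=np.load("pics/top0.npy");W=cloud(m,d)
def rect(n,r0,r1,c0,c1,z0,z1):
    P=W[r0:r1,c0:c1].reshape(-1,3);P=P[(P[:,2]>z0)&(P[:,2]<z1)]
    if len(P)<5: print(n,'few');return
    print(n,len(P),[np.round(x,4) for x in cv2.minAreaRect((P[:,:2]).astype(np.float32))],P.mean(0).round(4))
rect("track",165,235,335,450,.03,.075)
rect("lips",165,235,335,450,.05,.075)
rect("grip",165,235,355,400,.07,.12)
rect("rack",165,245,145,200,.02,.07)
rect("bench",300,350,200,330,-.05,.05)
rect("weight",285,325,345,382,.015,.06)
rect("remote",285,325,388,465,.009,.06)
rect("jar",285,315,130,165,.03,.1)
rect("disp",100,150,255,300,.06,.15)
for n,u,v in [("top",173,187),("mid",171,204),("bot",169,222),("tl",175,184),("ml",171,200)]:
    print(n,W[v-4:v+5,u-3:u+4,2].max(1).round(3))
s=cv2.imread("pics/top0.png").max(2)
mk=(s[225:280,245:305]<45).astype(np.uint8);ys,xs=np.nonzero(mk);r=cv2.minAreaRect(np.stack([xs+245,ys+225],1).astype(np.float32));print(r,px2w(m,*r[0],.003).round(4))
E
```

```text
track 2456 [array([ 0.5921, -0.2193]), array([0.2153, 0.0979]), np.float64(85.5343)] [ 0.5955 -0.2213  0.0516]
lips 1375 [array([ 0.5926, -0.2152]), array([0.2066, 0.098 ]), np.float64(85.866)] [ 0.5965 -0.2099  0.0579]
grip 98 [array([ 0.5965, -0.1653]), array([0.0144, 0.0307]), np.float64(83.7376)] [ 0.5958 -0.1646  0.0811]
rack 1235 [array([0.5755, 0.2871]), array([0.0574, 0.133 ]), np.float64(88.3346)] [0.5772 0.2852 0.0424]
bench 6476 [array([0.3066, 0.0727]), array([0.1114, 0.2955]), np.float64(0.7799)] [ 0.3067  0.0726 -0.    ]
weight 515 [array([ 0.3555, -0.1488]), array([0.0401, 0.0606]), np.float64(1.6578)] [ 0.3558 -0.1476  0.0295]
remote 1355 [array([ 0.3549, -0.2921]), array([0.0461, 0.151 ]), np.float64(9.8496)] [ 0.3552 -0.2902  0.0182]
jar 469 [array([0.3603, 0.328 ]), array([0.0482, 0.0475]), np.float64(47.0532)] [0.3613 0.3259 0.0568]
disp 671 [array([0.7511, 0.0537]), array([0.0567, 0.0531]), np.float64(0.8254)] [0.7446 0.0527 0.1004]
top [0.035 0.036 0.036 0.037 0.035 0.036 0.033 0.034 0.037]
mid [0.053 0.051 0.05  0.051 0.05  0.049 0.051 0.052 0.048]
bot [0.051 0.05  0.048 0.054 0.051 0.055 0.051 0.05  0.048]
tl [0.05  0.05  0.034 0.035 0.036 0.035 0.037 0.035 0.036]
ml [0.048 0.052 0.05  0.041 0.053 0.051 0.05  0.051 0.05 ]
((273.5, 252.0), (39.81156921386719, 40.20380401611328), 78.69007110595703) [0.4714 0.0544 0.003 ]
```

Depth confirms it: the middle block is tall (0.050) and wide, the top-slot block is low (0.036), and the bottom-slot one is narrow. Track yaw is about 85.5° and the grip is at (0.5965,-0.165). Now I move above the grip.

```bash
cat >> h.py <<'E'
def goto(x,y,z,yaw=None):
    "print tool-axis shift (mm) and roll (rad) to reach TCP pose, yaw=deg of tool y, mod 180"
    s=bot.read_state();R=np.array(s["tcp_rot"]);d=R.T@(np.array([x,y,z])-s["position"])*1000
    cur=np.degrees(np.arctan2(R[1,1],R[0,1]));r=0 if yaw is None else -np.radians((yaw-cur+90)%180-90)
    print("t",round(s["time_s"],2),"pos",np.round(s["position"],4),"yaw",round(cur,1),"tilt",R[:2,2].round(3),"j6",round(s["joint_positions"][5]),"open",round(s["opening"]*87,1),"F",np.round(s["force"],1),"-> shift",d.round(1),"roll",round(r,3))
E
python3 -m inch '[[40,-619,-618,70,-0.2],[40,-619,-618,70,-0.2],[40,-619,-618,70,-0.2],[40,-619,-618,70,-0.2],[40,-619,-618,70,-0.2],[40,-619,-618,70,-0.2],[40,-619,-618,70,-0.2],[40,-619,-618,70,-0.2]]'; python3 -c "
from h import *
goto(.5965,-.165,.15,85.5)"
```

```text
time_s: 0.9
position: [0.3664, 0.2497, 0.1905]
tcp_rot: [[-0.997, 0.08, -0.001], [0.08, 0.997, -0.002], [0.001, -0.002, -1.0]]
force: [0.8, 0.1, -0.1]
opening: 0.467
t 0.9 pos [0.3664 0.2497 0.1905] yaw 85.4 tilt [-0.001 -0.002] j6 -65 open 40.7 F [ 0.8  0.1 -0.1] -> shift [-262.7 -394.8   41. ] roll -0.002
```

```bash
python3 -m inch '[[40,-263,-395,41,0],[40,-263,-395,41,0],[40,-263,-395,41,0],[40,-263,-395,41,0],[40,-263,-395,41,0],[40,-263,-395,41,0],[40,-263,-395,41,0],[40,-263,-395,41,0]]' >/dev/null; python3 -c "
from h import *
goto(.5965,-.165,.15,85.5)"
```

```text
t 1.7 pos [ 0.5595 -0.0991  0.1561] yaw 85.4 tilt [-0.002 -0.001] j6 -107 open 40.0 F [0.4 1.  0.3] -> shift [-42.3 -62.7   6.2] roll -0.002
```

```bash
python3 -m inch '[[40,-42,-63,6,0],[40,-42,-63,6,0],[40,-42,-63,6,0],[40,-42,-63,6,0]]' >/dev/null; python3 -c "
from h import *
goto(.5965,-.165,.056,85.5)
m=vision.camera_model('wrist');p,d=vision.capture('wrist');cv2.imwrite('pics/w1.png',p[:,:,::-1]);np.save('pics/w1.npy',d)
W=cloud(m,d);print(np.linalg.inv(m['camera_from_world'])[:3,3].round(3))
def rect(n,z0,z1):
    P=W.reshape(-1,3);P=P[(P[:,2]>z0)&(P[:,2]<z1)&(abs(P[:,0]-.59)<.08)&(abs(P[:,1]+.2)<.15)&(d.ravel()>0)]
    print(n,len(P),[np.round(x,4) for x in cv2.minAreaRect((P[:,:2]).astype(np.float32))])
rect('lips',.056,.067);rect('grip',.075,.088)
"
```

```text
t 2.1 pos [ 0.5954 -0.1653  0.1493] yaw 85.3 tilt [-0.004  0.   ] j6 -111 open 39.9 F [-0.7 -0.2 -0.2] -> shift [-1.4  0.4 93.3] roll -0.004
[ 0.516 -0.159  0.313]
lips 5547 [array([ 0.5929, -0.214 ]), array([0.2064, 0.0978]), np.float64(85.3545)]
grip 767 [array([ 0.596 , -0.1639]), array([0.0135, 0.0298]), np.float64(85.1979)]
```

View pics/w1.png

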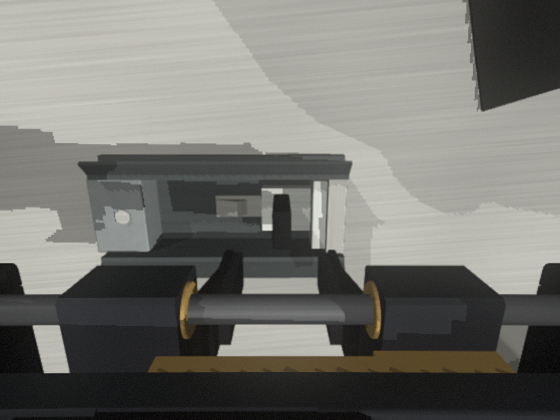

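```bash
python3 -c "
from h import *
m=vision.camera_model('wrist');d=np.load('pics/w1.npy');W=cloud(m,d)
a=np.array([.0819,.9966]);g=np.array([.596,-.164])
for r in (200,225):
  q=W[r,80:365:4];
  for c,p in zip(range(80,365,4),q): print(c,int(round((p[:2]-g)@a*1000)),int(p[2]*1000),end=' | ')
  print()
"
python3 -m inch '[[40,-1,1,93,0],[40,-1,1,93,0],[40,-1,1,93,0],[40,-1,1,93,0],[40,-1,1,93,0]]'; python3 -c "
from h import *
goto(.596,-.164,.056,85.3)"
```

```text
80 -194 0 | 84 -189 1 | 88 -186 1 | 92 -156 45 | 96 -153 45 | 100 -150 44 | 104 -146 45 | 108 -143 45 | 112 -140 45 | 116 -137 45 | 120 -133 45 | 124 -130 45 | 128 -127 44 | 132 -123 45 | 136 -120 46 | 140 -117 45 | 144 -115 41 | 148 -115 34 | 152 -115 24 | 156 -115 16 | 160 -113 10 | 164 -110 9 | 168 -106 10 | 172 -102 10 | 176 -98 9 | 180 -95 9 | 184 -91 9 | 188 -87 10 | 192 -84 8 | 196 -80 9 | 200 -76 10 | 204 -72 9 | 208 -68 10 | 212 -64 11 | 216 -60 16 | 220 -55 18 | 224 -52 18 | 228 -48 19 | 232 -44 19 | 236 -40 20 | 240 -37 20 | 244 -33 19 | 248 -30 13 | 252 -26 13 | 256 -23 12 | 260 -19 13 | 264 -15 25 | 268 -11 26 | 272 -8 25 | 276 -4 52 | 280 0 51 | 284 3 52 | 288 6 51 | 292 10 25 | 296 14 26 | 300 17 27 | 304 21 25 | 308 25 25 | 312 27 38 | 316 30 43 | 320 33 45 | 324 36 45 | 328 39 49 | 332 42 48 | 336 46 49 | 340 49 49 | 344 52 49 | 348 66 1 | 352 70 0 | 356 73 0 | 360 77 0 | 364 81 1 | 
80 -198 1 | 84 -193 3 | 88 -190 1 | 92 -186 1 | 96 -156 45 | 100 -153 45 | 104 -150 45 | 108 -147 44 | 112 -143 45 | 116 -140 43 | 120 -136 45 | 124 -133 45 | 128 -129 46 | 132 -126 45 |
[... 316 characters left out ...]
 8 | 236 -43 9 | 240 -39 9 | 244 -35 8 | 248 -31 9 | 252 -27 10 | 256 -24 9 | 260 -20 9 | 264 -15 24 | 268 -11 26 | 272 -8 25 | 276 -3 82 | 280 0 83 | 284 2 83 | 288 5 84 | 292 11 25 | 296 14 26 | 300 18 27 | 304 21 26 | 308 25 26 | 312 27 43 | 316 30 45 | 320 34 45 | 324 37 44 | 328 40 50 | 332 43 48 | 336 46 50 | 340 50 49 | 344 53 49 | 348 67 1 | 352 71 1 | 356 75 2 | 360 79 2 | 364 83 2 | 
time_s: 2.65
position: [0.5973, -0.1634, 0.059]
tcp_rot: [[-0.997, 0.08, -0.0], [0.08, 0.997, -0.002], [-0.0, -0.002, -1.0]]
force: [0.4, -0.6, 0.0]
opening: 0.46
t 2.65 pos [ 0.5973 -0.1634  0.059 ] yaw 85.4 tilt [-0.    -0.002] j6 -111 open 40.0 F [ 0.4 -0.6  0. ] -> shift [ 1.3 -0.7  3. ] roll 0.002
```

Plate face at +38 mm from the grip matches the description, so the seat is at about (0.598,-0.137). Close on the grip, then pull.

```bash
python3 -m inch '[[0,1,0,3,0],[0,1,0,3,0],[0,1,0,3,0],[0,1,0,3,0],[0,1,0,3,0],[0,1,0,3,0],[0,1,0,3,0]]'
python3 -m inch '[[0,0,-20,0,0],[0,0,-40,0,0],[0,0,-60,0,0],[0,0,-75,0,0],[0,0,-88,0,0],[0,0,-97,0,0],[0,0,-97,0,0],[0,0,-97,0,0]]'; python3 -c "
from h import *
goto(.5882,-.2587,.056,85.3)"
```

```text
time_s: 3.35
position: [0.5966, -0.1645, 0.0568]
tcp_rot: [[-0.997, 0.08, 0.001], [0.08, 0.997, -0.003], [-0.001, -0.003, -1.0]]
force: [-2.5, -2.7, 6.3]
opening: 0.155
time_s: 4.15
position: [0.5889, -0.2595, 0.0567]
tcp_rot: [[-0.997, 0.081, 0.001], [0.081, 0.997, -0.001], [-0.001, -0.0, -1.0]]
force: [1.4, 4.4, 0.9]
opening: 0.162
t 4.15 pos [ 0.5889 -0.2595  0.0567] yaw 85.4 tilt [ 0.001 -0.001] j6 -119 open 14.1 F [1.4 4.4 0.9] -> shift [0.8 0.7 0.7] roll 0.001
```

```bash
python3 -m inch '[[40,0,0,0,0],[40,0,0,0,0],[40,0,0,0,0],[40,0,0,0,0],[40,0,0,-50,0],[40,0,0,-100,0],[40,0,0,-110,0],[40,0,0,-110,0]]'
python3 -c "
from h import *
m=vision.camera_model('wrist');p,d=vision.capture('wrist');W=cloud(m,d)
P=W.reshape(-1,3);P=P[(P[:,2]>.075)&(P[:,2]<.088)&(abs(P[:,0]-.59)<.06)&(abs(P[:,1]+.22)<.12)&(d.ravel()>0)]
print(len(P),cv2.minAreaRect(P[:,:2].astype(np.float32)))
a=np.array([.0819,.9966]);print((np.array(cv2.minAreaRect(P[:,:2].astype(np.float32))[0])-[.596,-.164])@a)
m=vision.camera_model('top');print('blk',px2w(m,170.7,204.2,.048),'rackyaw pts',px2w(m,172.5,177,.048),px2w(m,169.3,231,.048))
goto(.575,.285,.16,None)"
```

```text
time_s: 4.95
position: [0.5903, -0.2606, 0.1696]
tcp_rot: [[-0.997, 0.081, 0.006], [0.081, 0.997, -0.004], [-0.006, -0.004, -1.0]]
force: [0.9, 0.7, 0.0]
opening: 0.459
667 ((0.5882301926612854, -0.25878044962882996), (0.013732504099607468, 0.029618848115205765), 85.28480529785156)
-0.09509454332113265
blk [0.57390652 0.28496814 0.048     ] rackyaw pts [0.63547163 0.28304822 0.048     ] [0.51389046 0.28605531 0.048     ]
t 5.0 pos [ 0.5888 -0.2596  0.1673] yaw 85.4 tilt [ 0.002 -0.001] j6 -119 open 40.2 F [1.1 0.2 0.1] -> shift [ 57.8 541.7   6.5] roll 0
```

Held at 0.095. To the rack, fingers wide open.

```bash
python3 -m inch '[[87,58,541,0,-0.06],[87,58,541,0,-0.06],[87,58,541,0,-0.06],[87,58,541,0,-0.06],[87,58,541,0,-0.06],[87,58,541,0,-0.06],[87,58,541,0,-0.06],[87,58,541,0,-0.06]]' >/dev/null; python3 -c "
from h import *
goto(.575,.285,.16,88.6)"
```

```text
t 5.8 pos [0.5763 0.1421 0.1639] yaw 88.8 tilt [-0.004 -0.002] j6 -86 open 86.1 F [0.9 0.5 0.4] -> shift [  4.3 142.8   3.7] roll 0.003
```

```bash
python3 -m inch '[[87,4,143,4,0],[87,4,143,4,0],[87,4,143,4,0],[87,4,143,4,0],[87,4,143,4,0]]' >/dev/null; python3 -c "
from h import *
goto(.574,.285,.16,88.6)
m=vision.camera_model('wrist');p,d=vision.capture('wrist');cv2.imwrite('pics/w2.png',p[:,:,::-1]);np.save('pics/w2.npy',d)
W=cloud(m,d)
P=W.reshape(-1,3);k=(P[:,2]>.04)&(P[:,2]<.056)&(abs(P[:,0]-.57)<.1)&(abs(P[:,1]-.285)<.05)&(d.ravel()>0)
print(cv2.minAreaRect(P[k,:2].astype(np.float32)))
I=p.reshape(-1,3)
for x in np.arange(.49,.66,.003):
    q=P[k&(abs(P[:,0]-x)<.0015)]
    if len(q): print(round(x,3),q[:,1].min().round(3),q[:,1].max().round(3),round(q[:,2].mean(),3))
"
```

```text
t 6.3 pos [0.5733 0.2856 0.1569] yaw 88.9 tilt [-0.008 -0.004] j6 -72 open 87.2 F [ 0.3 -0.1  0.3] -> shift [-0.7 -0.6 -3.1] roll 0.006
((0.5748153328895569, 0.2883419394493103), (0.13591662049293518, 0.055716585367918015), 0.1962292641401291)
0.508 0.272 0.307 0.048
0.511 0.272 0.307 0.049
0.514 0.272 0.307 0.049
0.517 0.272 0.307 0.049
0.52 0.272 0.307 0.049
0.523 0.273 0.307 0.047
0.526 0.273 0.306 0.049
0.529 0.273 0.306 0.049
0.532 0.271 0.307 0.05
0.535 0.271 0.307 0.05
0.538 0.273 0.307 0.05
0.541 0.273 0.306 0.049
0.544 0.272 0.306 0.049
0.547 0.271 0.306 0.047
0.55 0.271 0.307 0.049
0.553 0.271 0.307 0.049
0.556 0.271 0.307 0.049
0.559 0.271 0.307 0.049
0.562 0.261 0.307 0.047
0.565 0.261 0.316 0.048
0.568 0.261 0.316 0.049
0.571 0.26 0.316 0.049
0.574 0.261 0.316 0.05
0.577 0.261 0.316 0.05
0.58 0.261 0.316 0.049
0.583 0.261 0.316 0.049
0.586 0.271 0.315 0.048
0.589 0.27 0.306 0.049
0.592 0.27 0.306 0.049
0.595 0.27 0.306 0.049
0.598 0.271 0.306 0.049
0.601 0.271 0.305 0.049
0.628 0.269 0.305 0.046
0.631 0.27 0.305 0.05
0.634 0.27 0.305 0.05
0.637 0.269 0.305 0.05
0.64 0.269 0.304 0.05
0.643 0.269 0.304 0.049
```

View pics/w2.png

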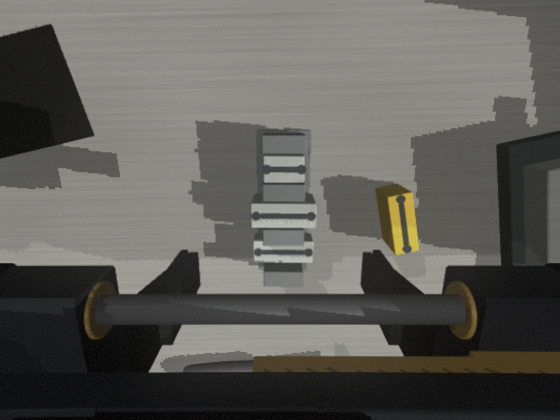

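The full-size block (middle slot, wrist px (284,215)) is centred at (0.574,0.2885), block y yaw about 88.9°. Yellow is at (398,215), clear of the fingers. Descend with jaws over the ends.

```bash
python3 -c "
from h import *
goto(.574,.2885,.0155,88.9)"
python3 -m inch '[[87,-1,3,50,0],[87,-1,3,90,0],[87,-1,3,120,0],[87,-1,3,120,0],[87,-1,3,120,0]]'; python3 -c "
from h import *
goto(.574,.2885,.0155,88.9)"
```

```text
t 6.35 pos [0.5739 0.2845 0.1574] yaw 88.8 tilt [-0.008 -0.004] j6 -72 open 87.2 F [ 0.3 -0.3  0.1] -> shift [ -1.2   4.6 141.9] roll -0.001
time_s: 6.85
position: [0.574, 0.2853, 0.037]
tcp_rot: [[-1.0, 0.023, -0.009], [0.023, 1.0, -0.004], [0.009, -0.005, -1.0]]
force: [0.4, 0.4, 0.2]
opening: 0.998
t 6.85 pos [0.574  0.2853 0.037 ] yaw 88.7 tilt [-0.009 -0.004] j6 -72 open 86.8 F [0.4 0.4 0.2] -> shift [-0.1  3.3 21.5] roll -0.003
```

```bash
python3 -m inch '[[87,0,3,21,0],[87,0,3,21,0],[87,0,3,21,0],[87,0,3,21,0]]' | grep -E "pos|force"; python3 -m inch '[[50,0,0,0,0],[50,0,0,0,0],[50,0,0,0,0],[50,0,0,0,0],[50,0,0,0,0],[50,0,0,0,0],[50,0,0,0,0],[50,0,0,0,0]]'; python3 -c "
from h import *
goto(.574,.2885,.0155,88.9)"
```

```text
position: [0.5752, 0.2884, 0.018]
force: [0.6, 0.9, 0.7]
time_s: 8.05
position: [0.5751, 0.2884, 0.018]
tcp_rot: [[-1.0, 0.023, -0.007], [0.023, 1.0, -0.004], [0.007, -0.004, -1.0]]
force: [-1.6, -0.1, 0.4]
opening: 0.642
t 8.05 pos [0.5751 0.2884 0.018 ] yaw 88.7 tilt [-0.007 -0.004] j6 -72 open 55.9 F [-1.6 -0.1  0.4] -> shift [1.1 0.1 2.5] roll -0.003
```

```bash
python3 -m inch '[[50,0,0,-20,0],[50,0,0,-50,0],[50,0,0,-80,0],[50,0,0,-100,0],[50,0,0,-100,0],[50,0,0,-100,0]]'; python3 -c "
from h import *
goto(.4714,.0544,.12,88.9)"
```

```text
time_s: 8.65
position: [0.5753, 0.2886, 0.1175]
tcp_rot: [[-1.0, 0.023, -0.007], [0.023, 1.0, -0.004], [0.007, -0.004, -1.0]]
force: [-1.1, 0.4, -2.4]
opening: 0.64
t 8.65 pos [0.5753 0.2886 0.1175] yaw 88.7 tilt [-0.007 -0.004] j6 -72 open 55.7 F [-1.1  0.4 -2.4] -> shift [  98.6 -236.5   -0.9] roll -0.004
```

```bash
python3 -m inch '[[50,15,-35,0,0],[50,30,-72,0,0],[50,47,-110,0,0],[50,64,-150,0,0],[50,80,-190,0,0],[50,92,-220,0,0],[50,98,-236,0,0],[50,98,-236,0,0]]' >/dev/null; python3 -c "
from h import *
goto(.4714,.0544,.0135,88.9)"
```

```text
t 9.45 pos [0.4696 0.0533 0.1176] yaw 88.5 tilt [-0.012 -0.003] j6 -95 open 55.7 F [ 0.6 -0.5 -1.8] -> shift [ -3.1   1.6 104.1] roll -0.007
```

```bash
python3 -m inch '[[50,-2,1,40,0],[50,-2,1,75,0],[50,-2,1,92,0],[50,-2,1,98,0],[50,-2,1,101,0],[50,-2,1,103,0],[50,-2,1,103,0]]'; python3 -c "
from h import *
goto(.4714,.0544,.013,88.9)"
```

```text
time_s: 10.15
position: [0.4709, 0.0541, 0.0151]
tcp_rot: [[-1.0, 0.026, -0.011], [0.026, 1.0, -0.004], [0.011, -0.004, -1.0]]
force: [0.8, -0.4, -2.1]
opening: 0.644
t 10.15 pos [0.4709 0.0541 0.0151] yaw 88.5 tilt [-0.011 -0.004] j6 -95 open 56.0 F [ 0.8 -0.4 -2.1] -> shift [-0.5  0.3  2. ] roll -0.007
```

```bash
python3 -m inch '[[50,0,0,1,0],[50,0,0,2,0],[50,0,0,3,0],[50,0,0,3,0]]'|grep -E "pos|force"; python3 -m inch '[[87,0,0,0,0],[87,0,0,0,0],[87,0,0,0,0],[87,0,0,0,0],[87,0,0,-40,0],[87,0,0,-80,0],[87,0,0,-100,0],[87,0,0,-100,0]]'; python3 -c "
from h import *
goto(.4714,.0544,.12,-1.3)
m=vision.camera_model('wrist');p,d=vision.capture('wrist');cv2.imwrite('pics/w3.png',p[:,:,::-1])
P=cloud(m,d).reshape(-1,3);k=(P[:,2]>.035)&(P[:,2]<.055)&(abs(P[:,0]-.47)<.05)&(abs(P[:,1]-.055)<.05)&(d.ravel()>0)
print(cv2.minAreaRect(P[k,:2].astype(np.float32)),P[k].mean(0))
"
```

```text
position: [0.4714, 0.054, 0.0129]
force: [-0.3, 0.0, 6.2]
time_s: 11.35
position: [0.4743, 0.0543, 0.1154]
tcp_rot: [[-1.0, 0.026, -0.003], [0.026, 1.0, -0.004], [0.003, -0.005, -1.0]]
force: [0.5, -0.2, 0.2]
opening: 0.996
t 11.35 pos [0.4743 0.0543 0.1154] yaw 88.5 tilt [-0.003 -0.004] j6 -95 open 86.6 F [ 0.5 -0.2  0.2] -> shift [ 2.9  0.1 -4.6] roll 1.568
((0.47080153226852417, 0.0544707328081131), (0.0559956394135952, 0.022802622988820076), 88.42008972167969) [0.4696685  0.05450839 0.0439366 ]
```

Block stands upright on the mat at (0.4708,0.0545), long axis 88.4°. Turn 90° and take it across its thickness.

```bash
python3 -m inch '[[48,3,0,0,1.57],[48,3,0,0,1.57],[48,3,0,0,1.57],[48,3,0,0,1.57],[48,3,0,0,1.57],[48,3,0,0,1.57],[48,3,0,0,1.57],[48,3,0,0,1.57]]' >/dev/null; python3 -c "
from h import *
goto(.4708,.0545,.017,-1.6)"
```

```text
t 12.2 pos [0.4688 0.0545 0.1123] yaw 19.4 tilt [-0.01  -0.003] j6 -26 open 48.6 F [-0.2 -0.2 -0.4] -> shift [-0.7  2.9 95.3] roll 0.366
```

```bash
python3 -m inch '[[48,-1,2,0,0.366],[48,-1,2,0,0.366],[48,-1,2,0,0.366],[48,-1,2,0,0.366]]' >/dev/null; python3 -c "
from h import *
goto(.4708,.0545,.017,-1.6)"
```

```text
t 12.6 pos [0.4699 0.0543 0.1107] yaw -1.6 tilt [-0.014 -0.003] j6 -5 open 48.3 F [-0.3  0.3  0.2] -> shift [ 0.5  2.2 93.7] roll 0.001
```

```bash
python3 -m inch '[[48,0,2,40,0],[48,0,2,70,0],[48,0,1,90,0],[48,0,1,93,0],[48,0,1,93,0]]' |grep force; python3 -c "
from h import *
goto(.4708,.0545,.017,-1.6)"
```

```text
force: [0.5, 0.5, -0.4]
t 13.1 pos [0.4688 0.0541 0.0168] yaw -1.5 tilt [-0.016 -0.002] j6 -5 open 47.7 F [ 0.5  0.5 -0.4] -> shift [ 0.5  2.  -0.2] roll 0.001
```

```bash
python3 -m inch '[[48,0,2,0,0],[48,0,2,0,0],[16,0,2,0,0],[16,0,2,0,0],[16,0,2,0,0],[16,0,2,0,0],[16,0,2,0,0],[16,0,2,0,0]]' |grep -E "force|open"; python3 -m inch '[[16,0,0,0,0],[16,0,0,-20,0],[16,0,0,-50,0],[16,0,0,-90,0],[16,0,0,-110,0],[16,0,0,-110,0]]'; python3 -c "
from h import *
goto(.5962,-.1610,.13,85.3)"
```

```text
force: [0.2, -0.2, 3.5]
opening: 0.248
time_s: 14.5
position: [0.4745, 0.0542, 0.1292]
tcp_rot: [[0.026, 1.0, -0.01], [1.0, -0.026, -0.003], [-0.003, -0.01, -1.0]]
force: [0.9, -0.1, -1.1]
opening: 0.248
t 14.5 pos [0.4745 0.0542 0.1292] yaw -1.5 tilt [-0.01  -0.003] j6 -5 open 21.6 F [ 0.9 -0.1 -1.1] -> shift [-211.9  127.3   -1.3] roll -1.515
```

```bash
python3 -m inch '[[16,-25,16,0,-1.515],[16,-60,36,0,-1.515],[16,-95,57,0,-1.515],[16,-130,78,0,-1.515],[16,-165,99,0,-1.515],[16,-195,117,0,-1.515],[16,-212,127,0,-1.515],[16,-212,127,0,-1.515]]' >/dev/null; python3 -c "
from h import *
goto(.5962,-.1607,.13,85.3)"
```

```text
t 15.3 pos [ 0.5966 -0.1642  0.1263] yaw 67.4 tilt [-0.012 -0.004] j6 -93 open 21.8 F [ 0.2  0.5 -1.9] -> shift [ 1.7  3.  -3.7] roll -0.312
```

```bash
python3 -m inch '[[16,1,3,-3,-0.312],[16,1,3,-3,-0.312],[16,1,3,-3,-0.312],[16,1,3,-3,-0.312],[16,1,3,-3,-0.312],[16,1,3,-3,-0.312]]' >/dev/null; python3 -c "
from h import *
goto(.5962,-.1607,.022,85.3)
for n in ('wrist','scene'):
    p,d=vision.capture(n);cv2.imwrite(f'pics/{n}4.png',p[:,:,::-1])
    m=vision.camera_model(n);P=cloud(m,d).reshape(-1,3)
    k=(P[:,2]>.066)&(P[:,2]<.088)&(abs(P[:,0]-.59)<.06)&(P[:,1]<-.2)&(P[:,1]>-.3)&(d.ravel()>0)
    if k.sum()>5: print(n,'grip',cv2.minAreaRect(P[k,:2].astype(np.float32)))
a=cv2.imread('pics/wrist4.png');s=cv2.imread('pics/scene4.png')[140:250,120:300]
s=cv2.resize(s,None,fx=2.2,fy=2.2*0+3.8,interpolation=2)[:420]
cv2.imwrite('pics/c4.png',np.hstack([a[:, 60:460],cv2.copyMakeBorder(s,0,420-len(s),0,0,0)]))
"
```

```text
t 15.9 pos [ 0.5966 -0.1609  0.1289] yaw 85.2 tilt [-0.012 -0.004] j6 -110 open 21.7 F [ 0.3 -0.1 -1.5] -> shift [ -0.9   0.7 106.8] roll -0.001
wrist grip ((0.573782205581665, -0.2510910928249359), (0.09515276551246643, 0.062334999442100525), 85.34016418457031)
scene grip ((0.5943155288696289, -0.259500116109848), (0.018451351672410965, 0.09526734799146652), 76.967529296875)
```

View pics/c4.png

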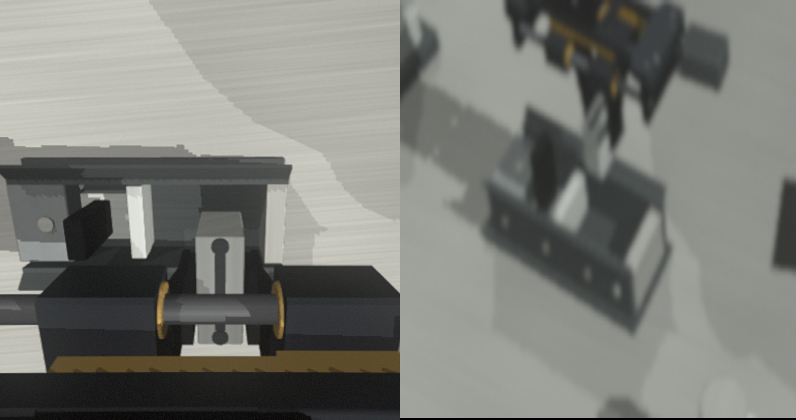

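The follower is still back and the block hangs squarely over the gap (crop (220,275)). Check its lateral centre from depth, then lower.

```bash
python3 -c "
from h import *
p,d=vision.capture('wrist');m=vision.camera_model('wrist');P=cloud(m,d).reshape(-1,3)
a=np.array([.0819,.9966]);n=np.array([-.9966,.0819]);seat=np.array([.5982,-.1368])
q=np.c_[(P[:,:2]-seat)@a,(P[:,:2]-seat)@n,P[:,2]]
k=(abs(q[:,2]-.155)<.008)&(d.ravel()>0)&(abs(q[:,0]+.024)<.009)&(abs(q[:,1])<.05)
print(k.sum(),np.percentile(q[k],[1,50,99],axis=0).round(4))
goto(.5962,-.1607,.022,85.3)"
python3 -m inch '[[16,-1,0,20,0],[16,-1,0,45,0],[16,-1,0,60,0],[16,-1,0,70,0],[16,-1,0,80,0],[16,-1,0,80,0]]';python3 -c "
from h import *
goto(.5962,-.1607,.022,85.3)"
```

```text
3315 [[-0.0328 -0.0265  0.1482]
 [-0.0242  0.0123  0.1568]
 [-0.0152  0.0288  0.1585]]
t 16.05 pos [ 0.5969 -0.161   0.1293] yaw 85.3 tilt [-0.012 -0.004] j6 -110 open 21.9 F [-0.2  0.4 -1.4] -> shift [ -0.5   0.8 107.3] roll -0.001
time_s: 16.65
position: [0.5963, -0.1612, 0.0482]
tcp_rot: [[-0.996, 0.083, -0.013], [0.083, 0.997, -0.003], [0.013, -0.004, -1.0]]
force: [-0.1, 0.0, -1.3]
opening: 0.249
t 16.65 pos [ 0.5963 -0.1612  0.0482] yaw 85.3 tilt [-0.013 -0.003] j6 -110 open 21.7 F [-0.1  0.  -1.3] -> shift [-0.2  0.6 26.2] roll -0.001
```

```bash
python3 -m inch '[[16,0,0,10,0],[16,0,0,18,0],[16,0,0,22,0],[16,0,0,24,0],[16,0,0,25,0],[16,0,0,26,0],[16,0,0,26,0],[16,0,0,26,0]]';python3 -c "
from h import *
goto(.5962,-.1607,.022,85.3)"
```

```text
time_s: 17.45
position: [0.5962, -0.1613, 0.0225]
tcp_rot: [[-0.996, 0.083, -0.013], [0.083, 0.997, -0.004], [0.013, -0.005, -1.0]]
force: [0.1, -0.2, -0.4]
opening: 0.252
t 17.45 pos [ 0.5962 -0.1613  0.0225] yaw 85.3 tilt [-0.013 -0.004] j6 -110 open 21.9 F [ 0.1 -0.2 -0.4] -> shift [0.  0.6 0.5] roll -0.001
```

```bash
python3 -m inch '[[16,0,0,1,0],[16,0,0,2,0],[16,0,0,2,0],[16,0,0,2,0]]'|grep -E "pos|force"; python3 -m inch '[[33,0,0,0,0],[33,0,0,0,0],[33,0,0,0,0],[33,0,0,0,0],[33,0,0,0,0]]';python3 -m inch '[[33,0,0,-20,0],[33,0,0,-60,0],[33,0,0,-100,0],[33,0,0,-110,0],[33,0,0,-110,0]]';python3 -c "
from h import *
goto(.584,-.3,.13,85.3)
p,d=vision.capture('wrist');m=vision.camera_model('wrist');P=cloud(m,d).reshape(-1,3)
cv2.imwrite('pics/w5.png',p[:,:,::-1])
a=np.array([.0819,.9966]);n=np.array([-.9966,.0819]);seat=np.array([.5982,-.1368])
q=np.c_[(P[:,:2]-seat)@a,(P[:,:2]-seat)@n,P[:,2]];ok=d.ravel()>0
k=ok&(abs(q[:,2]-.048)<.006)&(q[:,0]>-.06)&(q[:,0]<.003)&(abs(q[:,1])<.031)
print(k.sum(),cv2.minAreaRect(q[k,:2].astype(np.float32)))
k=ok&(abs(q[:,2]-.082)<.006)&(q[:,0]<-.06)&(q[:,0]>-.16)&(abs(q[:,1])<.03)
print('grip',cv2.minAreaRect(q[k,:2].astype(np.float32)))"
```

```text
position: [0.5961, -0.1612, 0.0222]
force: [-3.4, 0.3, 9.2]
time_s: 18.35
position: [0.596, -0.1613, 0.0219]
tcp_rot: [[-0.997, 0.082, -0.013], [0.082, 0.997, -0.004], [0.013, -0.005, -1.0]]
force: [-0.3, 0.8, -0.9]
opening: 0.379
time_s: 18.85
position: [0.5987, -0.1614, 0.1339]
tcp_rot: [[-0.997, 0.082, -0.009], [0.082, 0.997, -0.005], [0.008, -0.006, -1.0]]
force: [0.2, 0.7, -1.0]
opening: 0.38
t 18.85 pos [ 0.5987 -0.1614  0.1339] yaw 85.3 tilt [-0.009 -0.005] j6 -110 open 33.0 F [ 0.2  0.7 -1. ] -> shift [   3.2 -139.3    4.8] roll -0.0
1898 ((-0.023611649870872498, 0.0029067005962133408), (0.021998915821313858, 0.056172046810388565), 0.4335763156414032)
grip ((-0.12200672179460526, 0.000977751798927784), (0.014352022670209408, 0.030770644545555115), 0.6846340298652649)
```

View pics/w5.png

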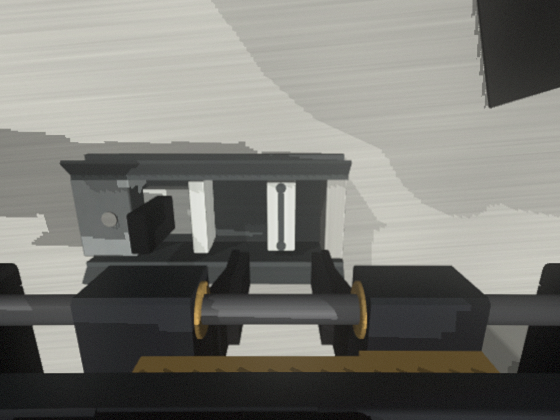

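Block stands at x=-23.6 mm, y about +2 mm and square; the follower is still caught. Now go behind the grip with fingers shut.

```bash
python3 -m inch '[[0,3,-45,0,0],[0,3,-90,0,0],[0,3,-131,0,0],[0,3,-131,0,0],[0,3,-131,0,0],[0,3,-131,0,0]]'>/dev/null; python3 -c "
from h import *
goto(.5854,-.2923,.058,85.3)"
```

```text
t 19.5 pos [ 0.5825 -0.2894  0.1308] yaw 85.3 tilt [-0.016 -0.001] j6 -121 open 1.1 F [-0.9 -0.1 -0.4] -> shift [-4.3 -2.5 72.8] roll -0.0
```

```bash
python3 -m inch '[[0,-4,-3,20,0],[0,-4,-3,50,0],[0,-4,-3,70,0],[0,-4,-3,73,0],[0,-4,-3,73,0]]'; python3 -m inch '[[0,0,6,0,0],[0,0,12,0,0],[0,0,15,0,0],[0,0,18,0,0],[0,0,20,0,0],[0,0,20,0,0]]' ; python3 -c "
from h import *
goto(.5854,-.2923,.058,85.3)"
```

```text
time_s: 20.0
position: [0.5848, -0.291, 0.0569]
tcp_rot: [[-0.997, 0.08, -0.018], [0.08, 0.997, 0.001], [0.018, -0.001, -1.0]]
force: [0.6, -0.2, 1.1]
opening: 0.01
time_s: 20.6
position: [0.5868, -0.2736, 0.0582]
tcp_rot: [[-0.997, 0.079, -0.016], [0.08, 0.997, -0.004], [0.016, -0.006, -1.0]]
force: [-2.3, -5.2, 0.4]
opening: 0.006
t 20.6 pos [ 0.5868 -0.2736  0.0582] yaw 85.4 tilt [-0.016 -0.004] j6 -119 open 0.5 F [-2.3 -5.2  0.4] -> shift [ -0.1 -18.7   0.3] roll 0.002
```

In contact (5 N). Push on another 14 mm, then back off.

```bash
python3 -m inch '[[0,0,4,0,0],[0,0,8,0,0],[0,0,11,0,0],[0,0,14,0,0],[0,0,14,0,0],[0,0,14,0,0]]' ; python3 -c "
from h import *
goto(.5854,-.2923,.058,85.3)
p,d=vision.capture('top');m=vision.camera_model('top');P=cloud(m,d).reshape(-1,3)
a=np.array([.0819,.9966]);n=np.array([-.9966,.0819]);seat=np.array([.5982,-.1368])
q=np.c_[(P[:,:2]-seat)@a,(P[:,:2]-seat)@n,P[:,2]];ok=d.ravel()>0
k=ok&(abs(q[:,2]-.082)<.008)&(q[:,0]<.03)&(q[:,0]>-.16)&(abs(q[:,1])<.03)
print('grip',k.sum(),np.sort(q[k,0])[[0,-1]] if k.any() else '')"
```

```text
time_s: 21.2
position: [0.5881, -0.2591, 0.0583]
tcp_rot: [[-0.997, 0.079, -0.016], [0.079, 0.997, -0.004], [0.015, -0.005, -1.0]]
force: [0.1, -0.5, 0.1]
opening: 0.003
t 21.2 pos [ 0.5881 -0.2591  0.0583] yaw 85.5 tilt [-0.016 -0.004] j6 -118 open 0.2 F [ 0.1 -0.5  0.1] -> shift [  0.1 -33.3   0.5] roll 0.003
grip 0
```

```bash
python3 -m inch '[[0,0,-10,0,0],[0,0,-10,-30,0],[0,0,-10,-75,0],[0,0,-10,-110,0],[0,0,-10,-110,0],[0,0,-10,-110,0],[0,0,-10,-110,0]]' | grep -E "pos|force"; python3 -c "
from h import *
p,d=vision.capture('wrist');m=vision.camera_model('wrist');P=cloud(m,d).reshape(-1,3)
cv2.imwrite('pics/w6.png',p[:,:,::-1])
a=np.array([.0819,.9966]);n=np.array([-.9966,.0819]);seat=np.array([.5982,-.1368])
q=np.c_[(P[:,:2]-seat)@a,(P[:,:2]-seat)@n,P[:,2]];ok=d.ravel()>0
k=ok&(abs(q[:,2]-.082)<.006)&(q[:,0]<.03)&(q[:,0]>-.16)&(abs(q[:,1])<.03)
print('grip',cv2.minAreaRect(q[k,:2].astype(np.float32)))
k=ok&(q[:,2]>.046)&(q[:,2]<.053)&(q[:,0]>-.03)&(q[:,0]<.0105)&(abs(q[:,1])<.031)
print(k.sum(),cv2.minAreaRect(q[k,:2].astype(np.float32)),np.percentile(q[k,2],[5,50,95]))"
```

```text
position: [0.5881, -0.2685, 0.1671]
force: [-0.4, -0.2, -0.6]
grip ((-0.04937112703919411, -0.0004375297576189041), (0.01469374168664217, 0.030736560001969337), 0.3464866280555725)
1668 ((-0.006700415164232254, -0.00011443905532360077), (0.06124544143676758, 0.03445690497756004), 89.71674346923828) [0.04757162 0.04911434 0.05041661]
```

View pics/w6.png

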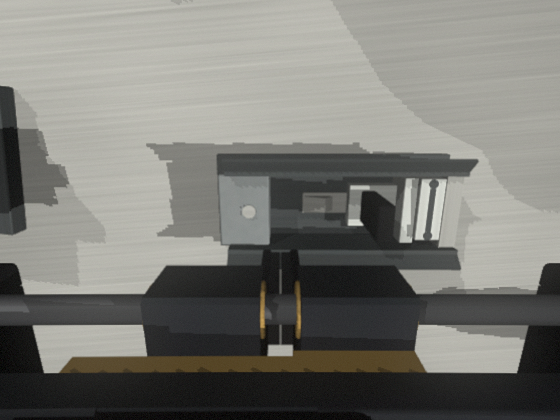

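The follower reads about 0.022 (grip moved 22.4 mm from shut). The block at (432,210) stands flush against the stop, and the arm is clear. Handing in.

```bash
python3 -c "
from rig import bot
print(bot.hand_in())"
```

```text
the job is handed in; nothing more can be done
None
```

The job is done and handed in at about 21 s of robot time, of the 67 s allowed; no verdict was reported.

- **Follower drawn back:** I pulled it by its grip until the catch held it. Depth data put it 95 mm back after release.
- **Block loaded:** I took the full-size block from the middle slot by its ends, set it on the mat, and took it again across its thickness. I lowered it in the grip to the track floor; contact showed as about 9 N upward.
- **Follower released:** I pushed the grip off the catch with shut fingers, and it ran shut onto the block.

**Last checks:** depth data showed the follower back by about 22.4 mm (0.022 expected). In the last picture the block stood upright and square against the front stop, with the arm clear. Before the follower closed, the block measured 2–3 mm off the channel centre (8 mm allowed).

**Not checked:** my last depth box caught the block together with other parts, so its final position comes from that picture and the follower reading. I did not re-measure the other blocks and bystanders, but the arm did not go near them apart from lifting the middle block from between its neighbours. A top-camera check while I was still pushing found no grip; the later wrist view did.

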